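# Take the red-handled hand roller from its rack and hold it ready over the ink slab

### The job

Take the hand roller with the red handle by its handle, lift its brass ferrule over the rack's front lip, draw it out through the open front of its slot, and hold it ready for inking over the middle of the slate ink slab: roller a few centimetres above the slate, its axle level and parallel to two of the slab's edges, and the handle leaning over at about 45 degrees. Its rubber must touch nothing, and the other rollers and things stay where they are. Finish while holding it there, still; do not put it down.

Things in the scene. Friction and masses are not known exactly. Their poses are not given: they have to be found in the camera images.
- red_roller: The one to take: loose printmaker's hand roller, 220 g, red handle, black rubber, hanging handle up. Origin: middle of the axle; z runs up the handle, y along the axle. Rubber 58 mm long, 44 mm across, spins. Fork 74 mm wide (y), top at z 39 mm; 9 mm shank to 66 mm; brass ferrule, 26 mm across, flat underside at 66 mm; wooden handle z 80 to 175 mm.
- red_roller_grip (a point): On the axis of the red handle, 138 mm from the axle, 37 mm below its top end; axes as red_roller. A good place to grip from above, across any diameter: the handle is round, 28 mm, from 18 mm below to 14 mm above this point.
- wood_roller: Same hand roller with a plain pale wood handle and amber rubber; loose, hangs in the rack; leave it hanging. Origin and axes as red_roller.
- black_roller: Same hand roller with a black handle and thinner (36 mm) grey rubber; loose, hangs in the rack; leave it hanging. Origin and axes as red_roller.
- roller_rack: Fixed light grey sheet steel rack, 125 deep (x), 310 wide (y), 131 mm high. Origin on the table under the middle seat; x points to its back, the open front faces -x. Shelf top at z 121 mm, 3 mm thick. Three 13 mm slots at y = -100, 0, 100 mm, open in front at x = -52 mm, ending at x = +12 mm. Which roller hangs in which slot varies.
- rack_lip (a point): Middle slot, top edge of the lip that is turned up along the shelf's front, 10 mm above the shelf, 3 mm thick, at x = -50 mm of the rack; all slots run through it. Ferrules (near x = 0) sit behind it: lift a roller 10 to 24 mm (then its fork meets the shelf's underside), draw it to the rack's -x; clear once its axis is 70 mm or more from its seat.
- ink_slab: Dark slate ink slab, square, 150 x 150 x 7 mm, lying flat, does not move. Origin: centre of its underside, on the table; x and y axes parallel to its edges.
- beaker: Black beaker, 77 mm across, 101 mm high, loose bystander; origin at the centre of its base.
- chalk: White paper-wrapped chalk block, 58 x 108 x 34 mm, loose bystander; origin at the centre of its underside.
- tin: Small flat crayon tin, 49 x 72 x 18 mm, loose bystander; origin at the centre of its underside.

How it is judged:
By the outcome, as a careful person would: the job done as asked, in the order asked, and still so for the second after the job is handed in, while the arm keeps its last pose, push and grip.
It also fails if it takes over 48 s, if anything falls off the work surface, if the arm or the gripper's body presses on something with over 40 N, if the wrist force passes 120 N, or if a joint passes its speed limit or range.

### The arm

A 6-joint arm with a two-finger parallel gripper is mounted at the origin on a cart in front of the work surface, level with it; the furniture and walls round the work are solid. World frame = base frame: x ahead of the robot, y to its left, z up, the work surface at z = 0. Lengths are in m, angles in degrees, forces in N, time in s.
With the tool pointing down it reaches from about 0.4 to 0.825 m from the base axis. Payload 7 kg.
Tool frame: the origin (TCP) lies at the very end of the fingers, on their centre line; the grasp point (between the pads) lies 19 mm behind it (r.hold_point_z is the distance from the TCP to the grasp point, in m); x points along the fingers, y is the direction in which the jaws open and shut, and the axes are right-handed (so a half turn about x gives the same grasp; the last joint's range is limited). The gripper opens to 88 mm and grips with 3 to 60 N. Pads are 19 mm wide; open, the fingers measure 130 mm over their backs; the gripper's body (78 mm by 193 mm) begins 47 mm behind the grasp point.
Start: joints at [-54.654, 20.546, 0.682, 0, -70.136, -16.507], TCP at [0.218, -0.639, 0.227] pointing down, gripper open.
Joint ranges: [-176.03, 176.03], [-82.01, 121.73], [-58.28, 71.71], [-173.87, 95.51], [-174.79, -0.11], [-173.66, 173.66]. Speed limits (degrees/s): [136.94, 136.94, 172.46, 180, 180, 180].

### API

Orientations are given as [roll, pitch, yaw] about the fixed x, y, z axes, in that order (R = Rz(yaw) Ry(pitch) Rx(roll)).
In Python, from plant import r gives the robot as it stands. The module is installed in compiled form; this text tells all that it offers.
- The arm moves only by the shell command python3 -m creep 'ROWS' [FORCE]. ROWS is JSON, a list of rows, each a list of 7 numbers: the turn, a rotation vector about the tool's x, y, z in rad, then the shift along the tool's x, y, z in cm, then the opening in per cent of the stroke, from 0 (shut) to 100 (fully open). In form: [[rx, ry, rz, x, y, z, fingers], ...]. A call has 1 to 8 rows; each row shifts and turns the commanded pose from where the row before left it, along the tool's axes as they then stand; what a row does not reach is not made up. A row lasts 1/10 s, in which the tool goes at most 50 mm and 8.59 degrees, less where a joint would pass 70% of its speed; a pose out of reach is approached as far as the arm can. A call is refused whole if a number of a shift passes 5 or a number of a turn 0.15, either way. A call with a gripper value outside its range is refused whole. The fingers move at their own pace and stop on an object; FORCE is the grip in N (left out, the last holds). Time passes only in rows, so rows that do not move let the fingers close. It gives the time, the measured TCP pose, the force and the opening at its end, in the units of the state.
- r.get_state(): the state, without advancing time (a new reading comes with each control period).
- r.capture(name): name is "scene" or "side" or "wrist"; returns (picture, depth): 420x560x3 uint8, blue, green, red; 420x560 float32, m along the optical axis (not along the pixel's ray), 0 where there is no reading.
- r.camera_info(name): a dict with "fovy" (degrees; the focal length in pixels is half the picture's height over the tangent of half this angle, whatever the lens; pixels are square), "cx", "cy" (the principal point, pixels), "camera_from_world" (4x4, takes a point from world to camera coordinates). Camera axes: x right, y down, z forward; pixel columns grow to the right and rows downward; lengths in m; the calibration is good to about 2 mm. A picture is of the moment at which its call begins: read the wrist's pose just before it. camera_info takes no time and is no camera call; for the wrist camera it gives the pose at the moment of the call.
- r.close_job(): hands the job in, once; it reports no verdict.
Trained networks look in the newest picture that a camera, given by its name, has taken for a name from the list of things; names that differ only in an ending like _2 or _b are one class to them, and where a whole thing is asked for, a point or a joint stands for the part that bears it (a point fixed in the world has none). Each returns a list of dicts, best first, with "score" (0 to 1); they miss things now and then, are a little off and sometimes report something else, mostly with a low value. They report only what shows in the picture. A call takes as long as a camera call.
- r.look_for(query, camera): "rect" ([left, top, right, bottom] in pixels, round what is visible of it).
- r.masks_of(query, camera): "pixels" (420x560 bool, what is visible of it) and "rect" ([left, top, right, bottom] in pixels, round what is visible of it).
The state is a dict: "time_s": time; "joints": joint angles; "qd": joint speeds; "joint_torque": joint torques, N m; "tcp_pos": TCP position; "eef_rot": TCP orientation; "contact_force": force on the tool from outside, world axes, zero at the start; "moment": the same for the moment, N m; "gripper_width": finger opening in m.
Only numpy, scipy, OpenCV 4.12 (cv2) and the standard library are available. Lean on these libraries where they do the work, as an engineer would, in place of code of your own. Each camera call takes 0.05 s, during which the arm holds its last target. There are 200 camera calls.

## Working session

There is one attempt and no reset: what is moved stays moved. The work goes in short steps, Python scripts to look and compute and a shell command to move; the robot and the scene stay as the last step left them, time stands still between calls to the robot, and variables do not carry over. Pictures are saved under pics/ and viewed, about 8 in all and at most 12, crops included, and the job is handed in when it is done.

```bash
mkdir -p pics; cat > h.py <<'E'
import numpy as np, cv2
from plant import r
from scipy.spatial.transform import Rotation as R
def cap(n):
    im,d=r.capture(n); return im,d,r.camera_info(n)
def cloud(d,i):
    h,w=d.shape; f=h/2/np.tan(np.radians(i['fovy']/2))
    v,u=np.mgrid[:h,:w]; p=np.stack([(u-i['cx'])/f*d,(v-i['cy'])/f*d,d],-1)
    T=np.linalg.inv(np.array(i['camera_from_world'])); return p@T[:3,:3].T+T[:3,3]
E
python3 - <<'E'
from h import *
s=r.get_state(); print({k:np.round(v,3) for k,v in s.items()}, r.hold_point_z)
ims=[]
for n in ('scene','side'):
    im,d,i=cap(n); P=cloud(d,i); ims.append(im); 
    print(n,i['fovy'],np.round(np.linalg.inv(np.array(i['camera_from_world'])),2).tolist())
    for q in ['red_roller','wood_roller','black_roller','roller_rack','ink_slab','beaker','chalk','tin']:
        for m in r.masks_of(q,n)[:1]:
            k=m['pixels']&(d>0); X=P[k]
            if len(X): print(q,round(m['score'],2),np.round(m['rect']),'med',np.round(np.median(X,0),3),'lo',np.round(np.percentile(X,3,0),3),'hi',np.round(np.percentile(X,97,0),3))
    cv2.imwrite(f'pics/{n}0.png',im)
E
```

```text
{'time_s': np.float64(0.0), 'joints': array([-5.4656e+01,  2.0591e+01,  6.3300e-01, -2.1000e-02, -7.0136e+01,
       -1.6505e+01]), 'qd': array([-0.013,  0.154, -0.055, -0.036,  0.057, -0.115]), 'joint_torque': array([ 1.0000e-03, -5.8272e+01,  2.9306e+01,  6.9970e+00,  7.0000e-03,
       -0.0000e+00]), 'tcp_pos': array([ 0.218, -0.638,  0.226]), 'eef_rot': array([ 94.946,  89.903, 113.778]), 'contact_force': array([-0.35 ,  0.457,  0.052]), 'moment': array([ 0.015, -0.019,  0.086]), 'gripper_width': np.float64(0.087)} 0.0188
scene 56.413374036983676 [[-0.76, -0.27, 0.59, -0.04], [-0.65, 0.35, -0.67, 0.68], [-0.02, -0.9, -0.44, 0.57], [0.0, 0.0, 0.0, 1.0]]
red_roller 0.75 [212. 179. 243. 251.] med [0.629 0.131 0.077] lo [0.618 0.098 0.043] hi [0.646 0.158 0.223]
wood_roller 0.76 [248. 171. 272. 239.] med [0.617 0.033 0.126] lo [0.603 0.006 0.044] hi [0.634 0.058 0.221]
black_roller 0.89 [178. 190. 206. 269.] med [0.645 0.228 0.136] lo [0.637 0.196 0.046] hi [0.659 0.252 0.225]
roller_rack 0.84 [158. 195. 287. 294.] med [0.634 0.146 0.042] lo [ 0.572 -0.026  0.001] hi [0.709 0.281 0.1
[... 619 characters left out ...]
] lo [0.6   0.007 0.043] hi [0.631 0.052 0.228]
black_roller 0.97 [185. 212. 205. 252.] med [0.647 0.227 0.183] lo [0.639 0.215 0.126] hi [0.66  0.232 0.229]
roller_rack 0.96 [160. 190. 263. 310.] med [0.626 0.174 0.077] lo [ 0.57  -0.028  0.002] hi [0.71  0.277 0.125]
ink_slab 0.68 [266. 175. 323. 208.] med [ 0.527 -0.244  0.007] lo [ 0.459 -0.318  0.004] hi [ 0.599 -0.18   0.011]
beaker 0.6 [248. 309. 293. 352.] med [0.446 0.337 0.077] lo [0.409 0.307 0.003] hi [0.478 0.398 0.102]
chalk 0.96 [280. 264. 317. 304.] med [0.426 0.162 0.034] lo [0.389 0.106 0.006] hi [0.472 0.207 0.038]
tin 0.86 [339. 180. 364. 196.] med [ 0.366 -0.298  0.017] lo [ 0.332 -0.337  0.004] hi [ 0.4   -0.27   0.022]
```

View pics/scene0.png

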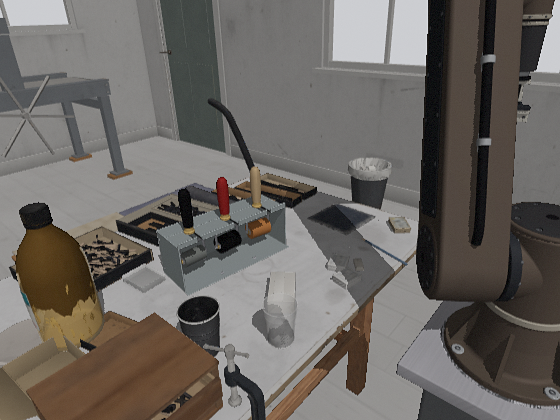

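View pics/side0.png

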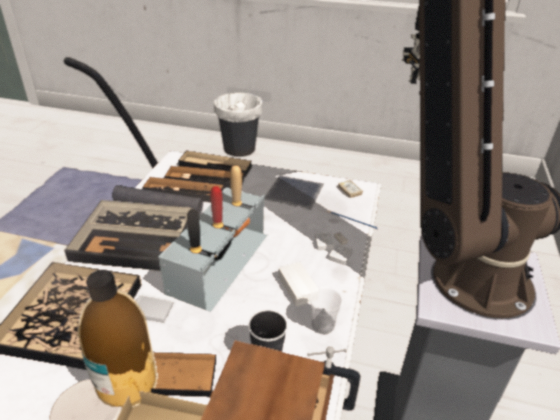

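The red roller is in the middle slot (scene ~(223,215)), with wood to the right and black to the left. The slab is clear at about (0.53,-0.25), and the area in front of the rack is free apart from the chalk.

```bash
python3 - <<'E'
from h import *
s=r.get_state(); M=R.from_euler('xyz',s['eef_rot'],degrees=True).as_matrix(); print(np.round(M,3))
i=r.camera_info('wrist'); T=np.linalg.inv(np.array(i['camera_from_world'])); print('wrist cam',i['fovy'],np.round(T,3))
print('cam in tool',np.round(M.T@(T[:3,3]-s['tcp_pos']),3),np.round(M.T@T[:3,:3],2))
for n in ('side','scene'):
    im,d,i=cap(n);P=cloud(d,i)
    for q in ['red_roller','wood_roller','black_roller']:
        m=r.masks_of(q,n)[0]['pixels']&(d>0); X=P[m]; 
        for a,b in((.14,.18),(.18,.22)):
            Y=X[(X[:,2]>a)&(X[:,2]<b)]; print(n,q,np.round(np.median(Y,0),4),len(Y))
        print('cam',np.round(np.linalg.inv(np.array(i['camera_from_world']))[:2,3],3))
    ms=r.masks_of('ink_slab',n)
    for m in ms[:1]:
        X=P[m['pixels']&(d>0)]; X=X[abs(X[:,2]-.007)<.006]; print('slab',m['score'],cv2.minAreaRect((X[:,:2]*1000).astype(np.float32)))
E
```

```text
[[ 0.    -0.323  0.946]
 [-0.     0.946  0.323]
 [-1.    -0.     0.   ]]
wrist cam 69.69330892269974 [[-0.323  0.911  0.256  0.15 ]
 [ 0.947  0.311  0.087 -0.662]
 [-0.     0.27  -0.963  0.385]
 [ 0.     0.     0.     1.   ]]
cam in tool [-0.158 -0.    -0.072] [[ 0.   -0.27  0.96]
 [ 1.   -0.   -0.  ]
 [ 0.    0.96  0.27]]
side red_roller [0.6316 0.1287 0.1625] 142
side red_roller [0.6319 0.1295 0.2011] 179
cam [0.282 0.969]
side wood_roller [0.6189 0.0298 0.1621] 131
side wood_roller [0.6183 0.0301 0.2019] 158
cam [0.282 0.969]
side black_roller [0.6466 0.2277 0.1621] 159
side black_roller [0.647  0.228  0.2011] 195
cam [0.282 0.969]
slab 0.93 ((529.010498046875, -255.5762481689453), (161.23977661132812, 150.0400848388672), 86.21436309814453)
scene red_roller [0.6299 0.1312 0.1614] 148
scene red_roller [0.6298 0.1309 0.1993] 176
cam [-0.037  0.679]
scene wood_roller [0.6177 0.0323 0.1614] 136
scene wood_roller [0.6172 0.0331 0.1995] 155
cam [-0.037  0.679]
scene black_roller [0.6447 0.229  0.1613] 174
scene black_roller [0.6447 0.229  0.2008] 210
cam [-0.037  0.679]
slab 0.63 ((532.6096801757812, -252.49917602539062), (162.74142456054688, 150.9560546875), 85.77168273925781)
```

```bash
python3 -m creep '[[0,0,0,-0.8,2.6,3.7,100],[0,0,0,-0.8,2.6,3.7,100],[0,0,0,-0.8,2.6,3.7,100],[0,0,0,-0.8,2.6,3.7,100],[0,0,0,-0.8,2.6,3.7,100],[0,0,0,-0.8,2.6,3.7,100],[0,0,0,-0.8,2.6,3.7,100],[0,0,0,-0.8,2.6,3.7,100]]'; python3 -m creep '[[0,0,0,-0.8,2.6,3.7,100],[0,0,0,-0.8,2.6,3.7,100],[0,0,0,0,0,0,100],[0,0,0,0,0,0,100]]'
python3 - <<'E'
from h import *
print(np.round(r.get_state()['joints'],1))
im,d,i=cap('wrist');P=cloud(d,i);cv2.imwrite('pics/w1.png',im)
m=r.masks_of('ink_slab','wrist')[0]; print(m['score'],m['rect']); X=P[m['pixels']&(d>0)]; print(np.median(X[:,2]),cv2.minAreaRect((X[abs(X[:,2]-.007)<.006][:,:2]*1000).astype(np.float32)))
E
```

```text
time_s: 2.2
tcp_pos: [0.4317, -0.3447, 0.2913]
eef_rot: [-38.5, 90.0, -19.7]
contact_force: [1.8, -0.8, -0.1]
gripper_width: 0.0875
time_s: 2.6
tcp_pos: [0.4848, -0.2723, 0.3067]
eef_rot: [-21.8, 90.0, -2.8]
contact_force: [-0.5, 0.5, -0.5]
gripper_width: 0.0878
[ -9.1   6.8  -7.   -0.  -76.1 -61.9]
0.92 [223.1, 138.5, 344.1, 256.1]
0.006304147381331671 ((534.0534057617188, -252.61636352539062), (152.54110717773438, 152.57626342773438), 85.90848541259766)
```

View pics/w1.png

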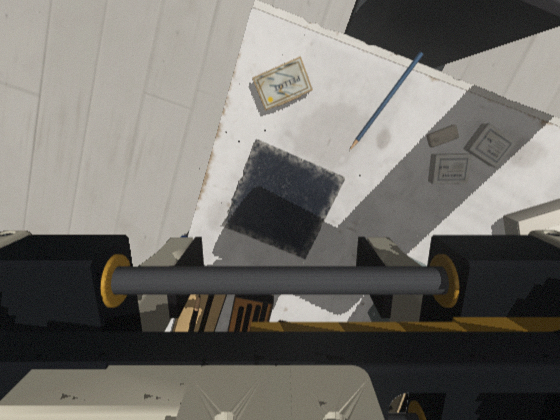

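The slab shows at ~(285,198) in the wrist image: centre (0.534,-0.253), edges at -4.1°. The hand hides everything on its +z side, so I'll overshoot the roller by 10 cm for a look.

```bash
python3 -m creep '[[-0.138,0,0,-0.3,0,0,100],[-0.138,0,0,-0.3,0,0,100],[-0.138,0,0,-0.3,0,0,100],[-0.138,0,0,-0.3,0,0,100],[-0.138,0,0,-0.3,0,0,100],[-0.138,0,0,-0.3,0,0,100],[-0.138,0,0,-0.3,0,0,100],[-0.138,0,0,-0.3,0,0,100]]'; python3 -m creep '[[0,0,0,0,-0.9,4.6,100],[0,0,0,0,-0.9,4.6,100],[0,0,0,0,-0.9,4.6,100],[0,0,0,0,-0.9,4.6,100],[0,0,0,0,-0.9,4.6,100],[0,0,0,0,-0.9,4.6,100],[0,0,0,0,-0.9,4.6,100],[0,0,0,0,-0.9,4.6,100]]'; python3 -m creep '[[0,0,0,0,-0.9,4.6,100],[0,0,0,0,-0.9,4.6,100],[0,0,0,0,-0.9,4.6,100],[0,0,0,0,0,0,100],[0,0,0,0,0,0,100],[0,0,0,0,0,0,100]]'
python3 - <<'E'
from h import *
s=r.get_state();print(np.round(s['joints'],1),s['tcp_pos'])
im,d,i=cap('wrist');P=cloud(d,i);cv2.imwrite('pics/w2.png',im);np.savez('w2.npz',d=d,P=P,im=im)
T=np.linalg.inv(np.array(i['camera_from_world']));print(T[:3,3])
for q in ['red_roller','wood_roller','black_roller','roller_rack']:
    for m in r.masks_of(q,'wrist')[:1]:
        X=P[m['pixels']&(d>0)]; print(q,m['score'],np.round(m['rect']))
        if q!='roller_rack':
            for a,b in((.15,.19),(.19,.222),(.222,.26)):
                Y=X[(X[:,2]>a)&(X[:,2]<b)]
                if len(Y)>5: print(len(Y),np.round(np.median(Y,0),4),np.round(Y.min(0),4),np.round(Y.max(0),4))
        else:
            for a,b in((.115,.125),(.127,.136)):
                Y=X[(X[:,2]>a)&(X[:,2]<b)]
                if len(Y)>5: print(len(Y),np.median(Y[:,2]),cv2.minAreaRect((Y[:,:2]*1000).astype(np.float32)))
E
```

```text
time_s: 3.5
tcp_pos: [0.4831, -0.2746, 0.3304]
eef_rot: [85.8, 90.0, 168.1]
contact_force: [-0.2, 0.2, 0.4]
gripper_width: 0.0877
time_s: 4.3
tcp_pos: [0.6064, 0.0815, 0.3305]
eef_rot: [177.6, 90.0, -100.4]
contact_force: [0.2, 0.3, 0.2]
gripper_width: 0.0877
time_s: 4.9
tcp_pos: [0.652, 0.2127, 0.3304]
eef_rot: [148.0, 90.0, -130.0]
contact_force: [1.7, -0.1, -0.5]
gripper_width: 0.0874
[ 34.3  19.3  12.1   0.  -82.8 -42.3] [0.65196473 0.21268449 0.33041428]
[0.64282619 0.14031834 0.4888939 ]
red_roller 0.59 [263.  80. 294. 112.]
141 [0.6438 0.1285 0.2178] [0.6287 0.1074 0.1933] [0.6544 0.1333 0.222 ]
658 [0.6408 0.12   0.2281] [0.6292 0.1075 0.222 ] [0.6527 0.1315 0.2318]
wood_roller 0.6 [262.   0. 298.  14.]
70 [0.629  0.0326 0.1566] [0.6198 0.0282 0.1505] [0.6372 0.0335 0.1658]
black_roller 0.96 [263. 177. 289. 220.]
128 [0.654  0.2063 0.1761] [0.6429 0.2044 0.1513] [0.668  0.2149 0.1899]
285 [0.6543 0.2074 0.2117] [0.6426 0.2044 0.1902] [0.6695 0.2302 0.222 ]
493 [0.6561 0.2164 0.228 ] [0.6447 0.2061 0.222 ] [0.6682 0.2294 0.2317]
roller_rack 0.83 [221.   1. 330. 228.]
18188 0.12116729008449337 ((650.7297973632812, 145.0206298828125), (256.94061279296875, 112.09839630126953), 81.22783660888672)
581 0.13078462653149603 ((597.3617553710938, 156.55699157714844), (245.07464599609375, 3.424501419067383), 81.14482879638672)
```

View pics/w2.png

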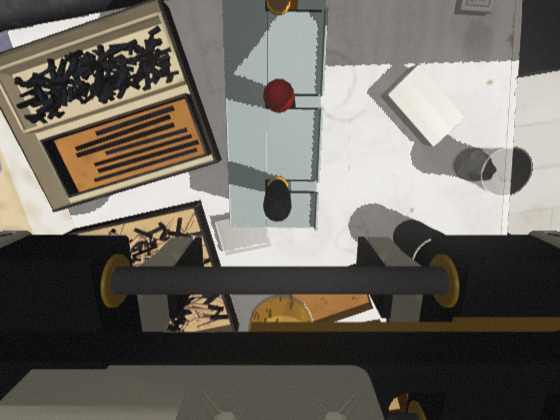

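The red handle's top is at (278,95), giving (0.640,0.120,0.231). The lip line gives a rack yaw of -8.9°. I'll align with that, go over the roller and descend.

```bash
python3 -m creep '[[0.015,0,0,0,0,0,100],[0,0,0,0,-0.1,-4.7,100],[0,0,0,0,-0.1,-4.7,100],[0,0,0,0,0,0,100],[0,0,0,3.9,0,0,100],[0,0,0,3.9,0,0,100],[0,0,0,0,0,0,100],[0,0,0,0,0,0,100]]'
python3 - <<'E'
from h import *
im,d,i=cap('side');cv2.imwrite('pics/s2.png',cv2.resize(im[120:300,140:380],None,fx=3,fy=3))
s=r.get_state();print(s['tcp_pos'],np.diff(s['eef_rot'][[0,2]]),s['contact_force'])
E
```

```text
time_s: 5.95
tcp_pos: [0.6397, 0.1209, 0.2533]
eef_rot: [176.4, 89.9, -102.4]
contact_force: [0.2, 0.1, 0.9]
gripper_width: 0.0877
[0.64049444 0.12125407 0.25470556] [81.24799592] [0.36484872 0.56615926 0.563487  ]
```

View pics/s2.png

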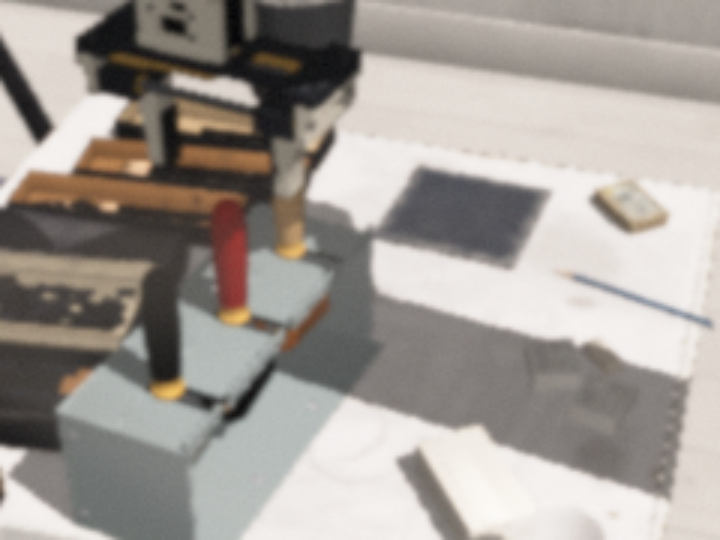

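The hand is centred above the red handle (crop ~(230,205)), with a finger in front and one behind. I'll descend and close.

```bash
python3 -m creep '[[0,0,0,2.6,0,-0.1,100],[0,0,0,2.6,0,0,100],[0,0,0,2.6,0,0,100],[0,0,0,0,0,0,100],[0,0,0,0,0,0,100],[0,0,0,0,0,0,60]]' 10 && python3 -m creep '[[0,0,0,0,0,0,0],[0,0,0,0,0,0,0],[0,0,0,0,0,0,0],[0,0,0,0,0,0,0],[0,0,0,0,0,0,0],[0,0,0,0,0,0,0],[0,0,0,0,0,0,0],[0,0,0,0,0,0,0]]' 10
```

```text
time_s: 6.6
tcp_pos: [0.6409, 0.1207, 0.1774]
eef_rot: [-65.2, 89.8, 16.1]
contact_force: [0.2, -0.5, 0.5]
gripper_width: 0.0838
time_s: 7.4
tcp_pos: [0.6393, 0.1201, 0.1745]
eef_rot: [117.3, 90.0, -161.5]
contact_force: [0.2, 0.3, -0.8]
gripper_width: 0.0279
```

```bash
python3 -m creep '[[0,0,0,0,0,0,0],[0,0,0,0,0,0,0],[0,0,0,-0.5,0,0,0],[0,0,0,-0.6,0,0,0],[0,0,0,-0.6,0,0,0],[0,0,0,0,0,0,0],[0,0,0,0,0,0,0],[0,0,0,0,0,0,0]]' 50
python3 - <<'E'
from h import *
im,d,i=cap('side');P=cloud(d,i)
print(r.get_state()['contact_force'])
cv2.imwrite('pics/s3.png',cv2.resize(im[150:290,150:330],None,fx=4,fy=4))
E
```

```text
time_s: 8.2
tcp_pos: [0.6391, 0.1201, 0.1913]
eef_rot: [101.7, 90.0, -177.1]
contact_force: [0.3, 0.2, -2.3]
gripper_width: 0.0272
[-0.16953419 -0.88868687 -1.52134443]
```

View pics/s3.png

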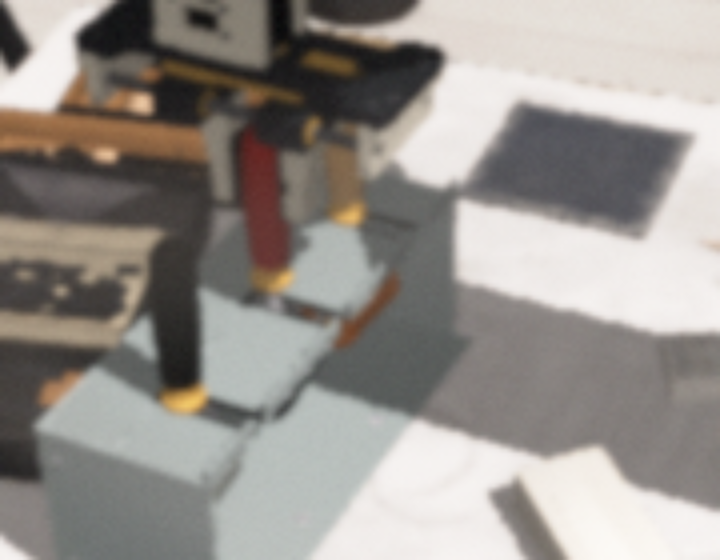

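The ferrule is clear of the shelf with the shank visible (~(270,300)), and the wrist force is about 2 N. I'll draw it out slowly along tool +y.

```bash
python3 -m creep '[[0,0,0,0,1,0,0],[0,0,0,0,1.5,0,0],[0,0,0,0,1.5,0,0],[0,0,0,0,1.5,0,0],[0,0,0,0,0,0,0]]'; python3 -m creep '[[0,0,0,0,1.5,0,0],[0,0,0,0,1.5,0,0],[0,0,0,0,1.5,0,0],[0,0,0,0,1.5,0,0],[0,0,0,0,1.5,0,0],[0,0,0,0,0,0,0],[0,0,0,0,0,0,0]]'
```

```text
time_s: 8.75
tcp_pos: [0.5829, 0.1286, 0.1918]
eef_rot: [76.5, 90.0, 157.7]
contact_force: [0.5, 0.1, -1.5]
gripper_width: 0.0269
time_s: 9.45
tcp_pos: [0.5107, 0.1403, 0.1921]
eef_rot: [-53.0, 89.9, 28.3]
contact_force: [0.9, 0.9, -1.8]
gripper_width: 0.0269
```

```bash
python3 -m creep '[[0,0,0,-1.5,0,0,0],[-0.041,0,0,-3,0,0,0],[-0.041,0,0,-3,0,0,0],[0,0,0,-1.5,0.2,-0.5,0],[0,0,0,0,0.2,-1.5,0],[0,0,0,0,0.2,-2.5,0],[0,0,0,0,0.2,-3,0],[0,0,0,0,0.2,-3,0]]' 58; python3 -m creep '[[0,0,0,0,0.2,-3,0],[0,0,0,0,0.2,-3,0],[0,0,0,0,0.2,-3,0],[0,0,0,0,0.2,-3,0],[0,0,0,0,0.2,-3,0],[0,0,0,0,0.2,-3,0],[0,0,0,0,0.2,-3,0],[0,0,0,0,0.2,-3,0]]'; python3 -m creep '[[0,0,0,0,0.2,-2.5,0],[0,0,0,0,0.2,-1.5,0],[0,0,0,0,0.1,-0.5,0],[0,0,0,0,0,0,0],[0,0,0,0,0,0,0]]';  python3 - <<'E'
from h import *
print(np.round(r.get_state()['joints'],1))
E
```

```text
time_s: 10.25
tcp_pos: [0.4927, 0.0344, 0.2803]
eef_rot: [112.0, 89.9, -162.0]
contact_force: [0.7, 0.6, -2.2]
gripper_width: 0.0268
time_s: 11.05
tcp_pos: [0.4593, -0.204, 0.2804]
eef_rot: [82.6, 89.9, 168.5]
contact_force: [1.3, -0.4, -2.3]
gripper_width: 0.0266
time_s: 11.55
tcp_pos: [0.452, -0.2467, 0.2811]
eef_rot: [64.0, 90.0, 149.9]
contact_force: [0.0, 0.9, -2.8]
gripper_width: 0.0267
[ -6.8   3.5 -14.1  -0.  -72.4   2.7]
```

Now the 45° tilt about the axle direction (−rz), in two halves.

```bash
python3 -m creep '[[0,0,-0.06,0,0,0,0],[0,0,-0.1,0,0,0,0],[0,0,-0.1,0,0,0,0],[0,0,-0.1,0,0,0,0],[0,0,0,0,0,0,0]]'; python3 -m creep '[[0,0,-0.1,0,0,0,0],[0,0,-0.1,0,0,0,0],[0,0,-0.1,0,0,0,0],[0,0,-0.1,0,0,0,0],[0,0,-0.025,0,0,0,0],[0,0,0,0,0,0,0],[0,0,0,0,0,0,0]]'
python3 - <<'E'
from h import *
s=r.get_state();M=R.from_euler('xyz',s['eef_rot'],degrees=True).as_matrix();print(np.round(M,3),np.round(s['joints'],1),s['tcp_pos'])
A=np.array([.534,-.2525,.064]);x=M[:,0];print('axle now',s['tcp_pos']+.1185*x,'move(tool)',M.T@(A-.1185*x-s['tcp_pos'])*100)
im,d,i=cap('side');cv2.imwrite('pics/s4.png',cv2.resize(im[60:240,220:460],None,fx=3,fy=3));P=cloud(d,i)
m=r.masks_of('red_roller','side')[0];X=P[m['pixels']&(d>0)];print(m['score'],m['rect'],np.round(np.percentile(X,[3,50,97],axis=0),3))
E
```

```text
time_s: 12.05
tcp_pos: [0.4499, -0.2457, 0.2812]
eef_rot: [-89.8, 69.2, -3.9]
contact_force: [0.0, 1.0, -1.6]
gripper_width: 0.0268
time_s: 12.75
tcp_pos: [0.4527, -0.2466, 0.2819]
eef_rot: [-90.0, 45.1, -4.0]
contact_force: [-0.5, -0.6, -2.1]
gripper_width: 0.0266
[[ 0.704 -0.706  0.07 ]
 [-0.049  0.049  0.998]
 [-0.708 -0.706 -0.   ]] [-11.4 -17.5 -40.6 -13.6 -22.9  17.8] [ 0.45269383 -0.24662217  0.28191028]
axle now [ 0.53614926 -0.25248163  0.19798705] move(tool) [ 9.33786228  9.61122068 -0.01576592]
0.83 [288.3, 95.1, 349.3, 146.1] [[ 0.414 -0.277  0.184]
 [ 0.488 -0.237  0.246]
 [ 0.548 -0.217  0.32 ]]
```

View pics/s4.png

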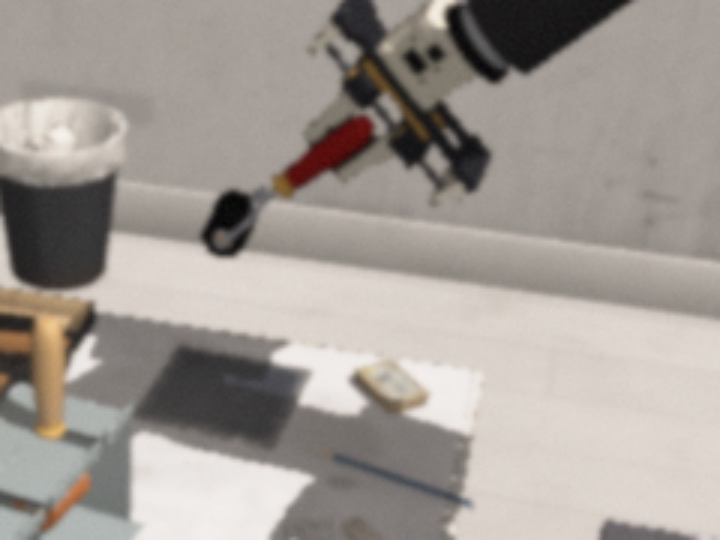

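The roller hangs from the tilted tool, rubber at crop ~(228,222), with the handle at 45°. I'll go down in two steps.

```bash
python3 -m creep '[[0,0,0,0.6,0.6,0,0],[0,0,0,1.2,1.2,0,0],[0,0,0,1.5,1.5,0,0],[0,0,0,1.5,1.5,0,0],[0,0,0,1,1,0,0],[0,0,0,0.5,0.5,0,0],[0,0,0,0,0,0,0]]'; python3 - <<'E'
from h import *
print(np.round(r.get_state()['joints'],1))
E
```

```text
time_s: 13.55
tcp_pos: [0.452, -0.2471, 0.1906]
eef_rot: [-89.9, 45.2, -4.1]
contact_force: [-0.1, -0.1, -1.1]
gripper_width: 0.0273
[-18.6  -8.6 -39.9 -35.  -17.9  44. ]
```

```bash
python3 -m creep '[[0,0,0,0.5,0.5,0,0],[0,0,0,0.9,0.9,0,0],[0,0,0,0.9,0.9,0,0],[0,0,0,0.5,0.7,0,0],[0,0,0,0,0,0,0],[0,0,0,0,0,0,0],[0,0,0,0,0,0,0]]'; python3 - <<'E'
from h import *
s=r.get_state();M=R.from_euler('xyz',s['eef_rot'],degrees=True).as_matrix();print(np.round(s['joints'],1),'axle (kin)',s['tcp_pos']+.1185*M[:,0],s['tcp_pos'],M[:,2])
out=[]
for n in('side','scene'):
    im,d,i=cap(n);P=cloud(d,i);out.append(cv2.resize(im[140:240,250:390],None,fx=2.8,fy=2.8) if n=='side' else cv2.resize(im[130:270,230:426],None,fx=2,fy=2))
    for m in r.masks_of('red_roller',n)[:1]:
        k=m['pixels']&(d>0);X=P[k];hsv=cv2.cvtColor(im,cv2.COLOR_BGR2HSV)[k]
        dk=(hsv[:,2]<60)&(X[:,2]<.11); rd=(hsv[:,1]>150)&(hsv[:,2]>60)
        print(n,m['score'],'dark',dk.sum(),np.round(np.percentile(X[dk],[3,50,97],axis=0),3).tolist() if dk.any() else '')
        h=X[X[:,2]>.12]; 
        if len(h)>20:
            v=np.linalg.svd(h-h.mean(0))[2][0]; print('handle dir',v,'elev',np.degrees(np.arcsin(abs(v[2]))))
    for q in['wood_roller','black_roller','beaker','chalk','tin']:
        for m in r.masks_of(q,n)[:1]:
            X=P[m['pixels']&(d>0)]; print(q,np.round(np.median(X,0),3))
cv2.imwrite('pics/f.png',np.hstack([cv2.resize(o,(390,280)) for o in out]))
E
```

```text
time_s: 14.25
tcp_pos: [0.451, -0.2469, 0.1521]
eef_rot: [-90.1, 45.0, -4.1]
contact_force: [0.4, -0.8, -1.8]
gripper_width: 0.0264
[-26.1  -3.6 -37.4 -50.  -20.3  64.2] axle (kin) [ 0.53460078 -0.25292402  0.06833385] [ 0.45100783 -0.2469484   0.15211189] [ 7.05695975e-02  9.97506587e-01 -7.35326646e-04]
side 0.72 dark 172 [[0.513, -0.27, 0.048], [0.53, -0.231, 0.084], [0.55, -0.222, 0.092]]
handle dir [ 0.72374418 -0.05528144 -0.68785051] elev 43.46019813939848
wood_roller [0.618 0.029 0.167]
black_roller [0.647 0.227 0.179]
beaker [0.446 0.338 0.077]
chalk [0.426 0.163 0.034]
tin [ 0.365 -0.301  0.018]
scene 0.6 dark 268 [[0.512, -1.635, -0.549], [0.528, -0.235, 0.073], [1.251, -0.218, 0.09]]
handle dir [ 0.72901508 -0.03194793 -0.68375166] elev 43.13751157161148
wood_roller [0.618 0.032 0.076]
black_roller [0.645 0.228 0.129]
beaker [0.44  0.364 0.075]
chalk [0.435 0.146 0.033]
tin [ 0.364 -0.293  0.016]
```

View pics/f.png

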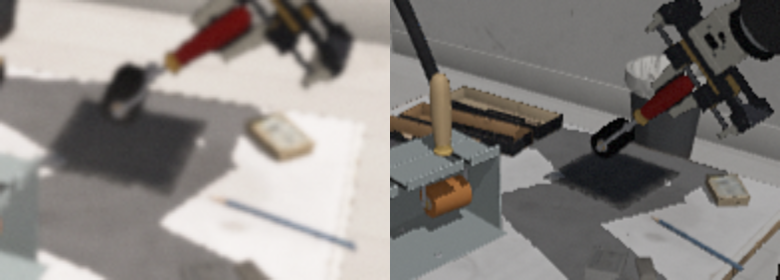

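The roller is over the slab middle in both views, and the kinematic axle is at (0.535,-0.253,0.068). The round shank could have hung twisted in its slot, so I'll check the axle direction by fitting a cylinder to the depth points.

```bash
python3 - <<'E'
from h import *
from scipy.optimize import least_squares
s=r.get_state();M=R.from_euler('xyz',s['eef_rot'],degrees=True).as_matrix();C=s['tcp_pos']+.1185*M[:,0]
for n in('side','scene','both'):
    Q=[]
    for c in(['side','scene'] if n=='both' else [n]):
        im,d,i=cap(c);P=cloud(d,i);X=P[d>0]
        L=(X-C)@M   # tool coords: x along -handle, y, z axle
        k=(abs(L[:,2])<.045)&(np.hypot(L[:,0],L[:,1])<.03)&(X[:,2]>.02); Q.append(L[k])
        print(c,len(Q[-1]),np.round(np.percentile(Q[-1],[1,50,99],axis=0),4).tolist())
    Q=np.vstack(Q); B=Q[abs(Q[:,2])<.031]
    def f(p):
        a=np.array([p[2],p[3],1]);a/=np.linalg.norm(a);v=B-np.array([p[0],p[1],0]);return np.linalg.norm(np.cross(v,a),axis=1)-.022
    o=least_squares(f,[0,0,0,0],loss='soft_l1',f_scale=.0015); 
    a=M@np.array([o.x[2],o.x[3],1]);a/=np.linalg.norm(a)
    print(n,len(B),'centre off mm',o.x[:2]*1e3,'axis deg about tool',np.degrees(o.x[2:]),'world az',np.degrees(np.arctan2(a[1],a[0])),'elev',np.degrees(np.arcsin(a[2])),'rms mm',1e3*np.sqrt(np.mean(o.fun**2)))
im,d,i=cap('side');a=cv2.resize(im[150:195,270:330],(390,292),interpolation=cv2.INTER_CUBIC)
im,d,i=cap('scene');b=cv2.resize(im[175:220,315:375],(390,292),interpolation=cv2.INTER_CUBIC)
cv2.imwrite('pics/g.png',np.hstack([a,b]))
E
```

```text
side 272 [[-0.0283, -0.0214, -0.0294], [-0.0132, -0.0034, 0.0229], [0.0166, 0.0243, 0.0389]]
side 240 centre off mm [-1.91172162  2.23939021] axis deg about tool [0.23884392 5.42596979] world az 89.59326907938338 elev -3.98542210690667 rms mm 5.1250951367104545
scene 271 [[-0.0223, -0.0207, -0.0252], [-0.0113, 0.0042, 0.0268], [0.0199, 0.0232, 0.0421]]
scene 179 centre off mm [ 2.44339056 -0.40369564] axis deg about tool [-1.65329289  2.59673576] world az 88.93141980668005 elev -0.6609045778419887 rms mm 2.8717676260738427
side 270 [[-0.0266, -0.0211, -0.0325], [-0.0131, -0.0032, 0.0227], [0.0162, 0.0238, 0.0375]]
scene 273 [[-0.0262, -0.0203, -0.0242], [-0.0111, 0.0041, 0.0267], [0.0208, 0.0234, 0.0423]]
both 420 centre off mm [0.49721532 0.27570251] axis deg about tool [0.09641223 4.04973606] world az 88.72315523343573 elev -2.920568603645039 rms mm 4.884751606067193
```

View pics/g.png

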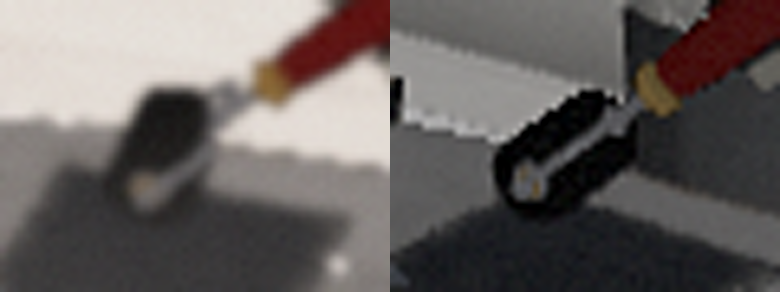

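The images agree with the pose, but the fit hints at a few degrees of twist about the handle. I'll refit once with rubber-only, edge-free pixels averaged over several frames.

```bash
python3 - <<'E'
from h import *
from scipy.optimize import least_squares
s=r.get_state();M=R.from_euler('xyz',s['eef_rot'],degrees=True).as_matrix();C=s['tcp_pos']+.1185*M[:,0]
D={}
for c in('side','scene'):
    fr=[cap(c) for _ in range(8)];im=np.mean([f[0] for f in fr],0);d=np.median([f[1] for f in fr],0);P=cloud(d,fr[0][2])
    L=(P-C)@M;g=im.max(-1)
    k=(d>0)&(g<62)&(abs(L[...,2])<.032)&(np.hypot(L[...,0],L[...,1])<.03)&(P[...,2]>.03)
    sp=cv2.dilate(d.astype(np.float32),np.ones((3,3)))-cv2.erode(d.astype(np.float32),np.ones((3,3)))
    D[c]=L[k&(sp<.03)]; print(c,k.sum(),len(D[c]),np.round(np.percentile(D[c],[1,50,99],axis=0),3).tolist())
    # fork/end plate: plane fit of points at local z>.03
    k2=(d>0)&(L[...,2]>.0325)&(L[...,2]<.045)&(abs(L[...,1])<.012)&(L[...,0]>-.03)&(L[...,0]<.012)&(sp<.03)
    print('fork pts',k2.sum(),'mean local',L[k2].mean(0) if k2.any() else '')
def fit(B,n):
    def f(p):
        a=np.array([p[2],p[3],1]);a/=np.linalg.norm(a);v=B-np.array([p[0],p[1],0]);rr=np.linalg.norm(np.cross(v,a),axis=1);ax=v@a
        # capped cylinder: end discs at +-29 mm
        q=np.array([rr-.022,abs(ax)-.029]);return np.where((q>0).any(0),np.hypot(*np.maximum(q,0)),q.max(0))
    o=least_squares(f,[0,0,0,0],loss='soft_l1',f_scale=.001)
    J=np.linalg.inv(o.jac.T@o.jac)*np.mean(o.fun**2)
    print(n,np.round(o.x[:2]*1e3,1),'twist',np.degrees(o.x[2:]),'+-',np.degrees(np.sqrt(np.diag(J)[2:])),'rms',1e3*np.sqrt(np.mean(o.fun**2)))
for c in D: fit(D[c],c)
fit(np.vstack(list(D.values())),'both')
E
```

```text
side 180 141 [[-0.024, -0.02, -0.019], [-0.016, -0.008, 0.018], [0.011, 0.02, 0.03]]
fork pts 26 mean local [-0.01259104  0.0042475   0.03511942]
scene 194 120 [[-0.02, -0.017, -0.017], [-0.015, 0.009, 0.018], [0.014, 0.02, 0.032]]
fork pts 51 mean local [-0.00586614 -0.00019469  0.03664691]
side [-1.7  1.9] twist [-0.1984029   5.16310248] +- [0.93351339 1.02841538] rms 1.1827583311724965
scene [2.1 0.8] twist [0.04979054 0.49852233] +- [0.9450093  1.38675921] rms 1.2828172879174347
both [0.6 0.2] twist [1.77976013 1.32346241] +- [1.02546519 1.18524484] rms 1.6666139911448965
```

All the estimates lie between +0.5° and +5° of twist. I'll apply a small +2.3° correction about the handle axis, settle, and check before handing in.

```bash
python3 -m creep '[[0.02,0,0,0,0,0,0],[0.02,0,0,0.3,0.3,0,0],[0,0,0,0,0,0,0],[0,0,0,0,0,0,0],[0,0,0,0,0,0,0],[0,0,0,0,0,0,0],[0,0,0,0,0,0,0],[0,0,0,0,0,0,0]]'; python3 - <<'E'
from h import *
s=r.get_state();M=R.from_euler('xyz',s['eef_rot'],degrees=True).as_matrix()
print('axle',s['tcp_pos']+.1185*M[:,0],'lean',np.degrees(np.arcsin(-M[2,0])),np.round(s['qd'],2),s['contact_force'],s['gripper_width'])
for n in('side','scene'):
    im,d,i=cap(n);P=cloud(d,i)
    for q in ['red_roller','tin']:
        X=P[r.masks_of(q,n)[0]['pixels']&(d>0)];print(n,q,np.round(np.median(X,0),3))
print(r.close_job())
E
```

```text
time_s: 16.85
tcp_pos: [0.4508, -0.2467, 0.1472]
eef_rot: [-87.7, 45.0, -4.1]
contact_force: [0.1, -0.5, -2.3]
gripper_width: 0.027
axle [ 0.53434145 -0.25264723  0.06342415] lean 45.01985800213122 [-0.02  0.07 -0.04  0.12 -0.03  0.  ] [ 0.10930953 -0.45454944 -2.31283495] 0.02695405486745318
side red_roller [ 0.502 -0.238  0.094]
side tin [ 0.521 -0.238  0.007]
scene red_roller [ 0.499 -0.233  0.098]
scene tin [ 0.365 -0.292  0.016]
the job is handed in; nothing more can be done
None
```

The red roller is being held still over the middle of the slate slab, and I handed the job in at about 17 s of the 48 s. I gripped the handle, lifted it 17 mm over the lip, and drew it 130 mm straight out of the slot. I then carried it across, leaned it to 45° and lowered it.

**Last checks:**
- **Position:** by the arm's kinematics the axle is at (0.534, -0.253, 0.063). The slab centre was measured at (0.534, -0.253), so the rubber is about 34 mm above the slate.
- **Lean:** the tool is at 45.0°. A depth fit of the handle, taken just before the final small move, gave 43 to 43.5°.
- **Hold:** the joints were still, with only the roller's weight (about 2 N) on the wrist.
- **Other things:** the wood and black rollers, beaker, chalk and tin agreed with their starting positions to within about 7 mm, which I take as measurement noise. I checked them just before the final small move.

**Checks that disagreed:**
- **Axle twist:** fits of how far the axle is turned about the handle ranged from +0.5° to +5.4° between cameras. I corrected by 2.3°, so the axle may still be 2 to 3° off level and off parallel. I did not measure it again after correcting.
- **Tin position:** in the last side view the network marked a spot on the slab as the tin. The scene camera and all earlier views show the tin where it started.

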